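Turn over two lending tags in the tool store

ROBOT

A 7-joint arm with a two-finger parallel gripper is mounted at the origin on the work surface. World frame = base frame: x ahead of the robot, y to its left, z up, the work surface at z = 0. Lengths are in mm, angles in rad, forces in N, time in s.
With the tool pointing down it reaches from about 350 to 900 mm from the base axis. Payload 7.2 kg.
Tool frame: the origin (TCP) lies on the centre line of the jaws, within the pads' length; the fingertips stand 22 mm ahead of it and the grasp point (between the pads) lies 3 mm ahead of it; x points along the fingers, y is the direction in which the jaws open and shut, and the axes are right-handed (so a half turn about x gives the same grasp; the last joint's range is limited). The gripper opens to 88 mm and grips with 3 to 60 N. Pads are 20 mm wide; open, the fingers measure 115 mm over their backs; the gripper's body (75 mm by 178 mm) begins 61 mm behind the grasp point.
Start: joints at [-1.277, 0.411, -0.013, 1.596, 0.006, 1.134, -0.082], TCP at [221.233, 584.538, 244.653] pointing down, gripper open.
Joint ranges: [-2.95, 2.95], [-0.29, 1.99], [-1.47, 1.44], [0.14, 2.54], [-1.03, 4.17], [0.13, 1.85], [-2.86, 2.86]. Speed limits (rad/s): [2.39, 2.39, 3.01, 3.01, 3.14, 3.14, 3.14].

INTERFACE

Orientations are given as a rotation vector (axis times angle).
In Python, from station import * gives the robot as it stands. The module is installed in compiled form; this text tells all that it offers.
- The arm moves only by the tool move_arm, never from a script. Its argument "series" is a list of rows, each a list of 6 numbers: the shift along the tool's x, y, z in mm, then the turn, a rotation vector about the tool's x, y, z in degrees. A call has 1 to 20 rows; each row is the pose to reach, as a shift and turn from the pose commanded when the call began, along the tool's axes at that moment; what a row does not reach only later rows make up. A row lasts 1/10 s, in which the tool goes at most 50 mm and 8.59 degrees, less where a joint would pass 70% of its speed; a pose out of reach is approached as far as the arm can. A call with a gripper value outside its range is refused whole. "claw" is the opening in per cent of the stroke, from 0 (shut) to 100 (fully open), set as the call begins (left out, the last holds). The fingers move at their own pace and stop on an object; the grip force is fixed at half the most. Time passes only in rows, so rows that repeat a pose let the fingers close. It gives the time, the measured TCP pose, the force and the opening at its end, in the units of the state.
- get_state(): the state, without advancing time (a new reading comes with each control period).
- snapshot(name): name is "scene" or "side" or "wrist"; returns the picture (384x512x3 uint8, red, green, blue); there is no depth.
- camera_info(name): a dict with "mtx" (3x3 intrinsics, pixels), "R" (3x3) and "t" (3): a world point X has camera coordinates R X + t. Camera axes: x right, y down, z forward; pixel columns grow to the right and rows downward; lengths in mm; the calibration is good to about 2 mm. A picture is of the moment at which its call begins: read the wrist's pose just before it. camera_info takes no time and is no camera call; for the wrist camera it gives the pose at the moment of the call.
- finish_job(): hands the job in, once; it reports no verdict.
Trained networks look in the newest picture that a camera, given by its name, has taken for a name from the list of things; names that differ only in an ending like _2 or _b are one class to them, and where a whole thing is asked for, a point or a joint stands for the part that bears it (a point fixed in the world has none). Each returns a list of dicts, best first, with "confidence" (0 to 1); they miss things now and then, are a little off and sometimes report something else, mostly with a low value. They report only what shows in the picture. A call takes as long as a camera call.
- recognise(camera, name): "position" ([row, column] in pixels, amid what is visible of it).
The state is a dict: "t": time; "joint_positions": joint angles; "qd": joint speeds; "joint_efforts": joint torques, N m; "tool_pos": TCP position; "orientation": TCP orientation; "ft_force": force on the tool from outside, world axes, zero at the start; "wrist_torque": the same for the moment, N m; "gripper_width": finger opening in mm.
Only numpy, scipy, OpenCV 4.12 (cv2) and the standard library are available. Lean on these libraries where they do the work, as an engineer would, in place of code of your own. Each camera call takes 0.05 s, during which the arm holds its last target.

TASK

In the tool store each set has a flip-over tag on a small weighted stand: the set with the round tag has gone out and the one with the pointed tag has come back, so turn over both of these tags, right over their pivots, until each lies flat on the other side of its stand. Do it by gently pressing and pushing with the fingers (pressing the short tail of a tag raises its plate): do not pick anything up, keep the stands where they are, and leave the square tag and everything else on the table alone.

Things in the scene. Friction and masses are not known exactly. Their poses are not given: they have to be found in the camera images.
- round_stand: loose stand, 0.9 kg, of the tag that is a round disc 56 mm across (centre 46 mm from the pivot). Steel base 130 (x) by 64 (y) by 12 mm; origin: centre of its underside, z up. Two cheeks (16 mm along x, 48 mm over both along y) rise to 88 mm. Pivot pin along the stand's y, 80 mm straight above the origin; the tag swings over the top of it
- round_tag (a joint): swing of the round tag, rad: 0 = plate level on the stand's -x side, white face up; 1.57 = straight up; 3.14 = level on the +x side, black face up; hard stops at both. Plate 6 mm thick, reaching 73 mm from the pivot. Stiff hinge (0.03 N m, tag 50 g): it stays where it is left. Starts 0 to 0.3
- round_tail (a point): end of the round tag's thumb tail, 40 mm past the pivot, opposite the plate and in line with it; tail 30 mm wide, 5 mm thick. Pressing it down raises the plate
- square_stand: loose stand, 0.9 kg, of the tag that is a square plate 50 mm by 50 mm. Steel base 130 (x) by 64 (y) by 12 mm; origin: centre of its underside, z up. Two cheeks (16 mm along x, 48 mm over both along y) rise to 88 mm. Pivot pin along the stand's y, 80 mm straight above the origin; the tag swings over the top of it
- square_tag (a joint): swing of the square tag, rad: 0 = plate level on the stand's -x side, white face up; 1.57 = straight up; 3.14 = level on the +x side, black face up; hard stops at both. Plate 6 mm thick, reaching 73 mm from the pivot. Stiff hinge (0.03 N m, tag 50 g): it stays where it is left. Starts 0 to 0.3; leave it
- square_tail (a point): end of the square tag's thumb tail, 40 mm past the pivot, opposite the plate and in line with it; tail 30 mm wide, 5 mm thick. Pressing it down raises the plate
- pointed_stand: loose stand, 0.9 kg, of the tag that is a house-shaped plate 51 mm wide that ends in a right-angled point. Steel base 130 (x) by 64 (y) by 12 mm; origin: centre of its underside, z up. Two cheeks (16 mm along x, 48 mm over both along y) rise to 88 mm. Pivot pin along the stand's y, 80 mm straight above the origin; the tag swings over the top of it
- pointed_tag (a joint): swing of the pointed tag, rad: 0 = plate level on the stand's -x side, white face up; 1.57 = straight up; 3.14 = level on the +x side, black face up; hard stops at both. Plate 6 mm thick, reaching 73 mm from the pivot. Stiff hinge (0.03 N m, tag 50 g): it stays where it is left. Starts 2.84 to 3.14
- pointed_tail (a point): end of the pointed tag's thumb tail, 40 mm past the pivot, opposite the plate and in line with it; tail 30 mm wide, 5 mm thick. Pressing it down raises the plate
- square_tip (a point): middle of the free end of the square tag, 73 mm from its pivot
- deep_socket: bystander: steel socket standing upright, 27 mm across, 65 mm tall; origin at the centre of its foot
- bit_block: bystander: grey block 32 by 26 by 26 mm with steel bits standing in it, 43 mm tall; origin at the centre of its underside
- wrench: bystander: steel wrench 190 mm long lying flat; origin at its middle, on the table
- screwdriver: bystander: screwdriver 190 mm long lying flat; origin near its middle, on the table
- oil_bottle: bystander: grey plastic bottle 48 mm across, 120 mm tall; origin at the centre of its foot
- tape_roll: bystander: black roll of tape lying flat, 90 mm across, 25 mm tall; origin at the centre of its underside
- carton: bystander: small cardboard box 60 by 90 by 45 mm; origin at the centre of its underside

How it is judged (in metres and radians):
At the end, for the whole second after the job is handed in: The round tag lies on the +x side of its stand and the pointed tag on the -x side of its own, each within about 10 degrees of flat; all three stands are at rest, upright (3 degrees) and within 25 mm of where they stood, and the free end of the square tag is within 30 mm of where it was (value of joint round_tag above 2.97 rad and value of joint pointed_tag below 0.17 rad and distance of each of round_stand, square_stand, pointed_stand from where it was at the start of the episode below 0.025 m and angle between each of round_stand, square_stand, pointed_stand's own z axis and vertical below 0.05 rad and distance of square_tip from where it was at the start of the episode below 0.03 m and linear speed of each of round_stand, square_stand, pointed_stand below 0.02 m/s); the robot touches nothing.
It fails at once if a stand is pushed more than 25 mm out of its place, or lifted (distance of any of round_stand, square_stand, pointed_stand from where it was at the start of the episode above 0.025 m or height (world z) of any of round_stand, square_stand, pointed_stand above 0.012 m).
It fails at once if a stand is tipped by more than about 10 degrees (angle between any of round_stand, square_stand, pointed_stand's own z axis and vertical above 0.18 rad).
It fails at once if the free end of the square tag is moved more than 30 mm (its own swing or its stand's shift) (distance of square_tip from where it was at the start of the episode above 0.03 m).
It fails at once if a bystander is moved more than 20 mm, lifted or knocked over (distance of any of deep_socket, bit_block, wrench, screwdriver, oil_bottle, tape_roll, carton from where it was at the start of the episode above 0.02 m or angle between any of deep_socket, bit_block, oil_bottle, carton's own z axis and vertical above 0.4 rad).
It fails at once if a tag or stand is squeezed or pressed hard (over 60 N) (contact force between the fingers and round_stand above 60 N or contact force between the fingers and square_stand above 60 N or contact force between the fingers and pointed_stand above 60 N).
It also fails if it takes over 56 s, if anything falls off the work surface, if the arm or the gripper's body presses on something with over 40 N, if the wrist force passes 120 N, or if a joint passes its speed limit or range.

## Working session

There is one attempt and no reset: what is moved stays moved. The work goes in short steps, Python scripts to look and compute and a tool call to move; the robot and the scene stay as the last step left them, time stands still between calls to the robot, and variables do not carry over. Pictures are saved under pics/ and viewed, and the job is handed in when it is done.

Besides the shell and the picture viewer there is one more tool, called after "Emit:" as name([rows], argument=value, ...), one row to a line, values as JSON. move_arm: Moves the arm, as the interface text tells. Its arguments: {"type":"object","properties":{"series":{"type":"array","items":{"type":"array","items":{"type":"number"}}},"claw":{"type":"number"}},"required":["series"]}

```bash
mkdir -p pics
python3 - <<'E'
from station import *
import cv2
s=get_state();print(s)
for n in ["scene","side","wrist"]:
    im=snapshot(n);cv2.imwrite(f"pics/{n}0.png",im[:,:,::-1])
    c=camera_info(n);print(n,c)
    for k in ["round_stand","round_tag","round_tail","square_stand","square_tag","square_tail","pointed_stand","pointed_tag","pointed_tail","square_tip"]:
        print(k,[(round(d["confidence"],2),[round(float(v)) for v in d["position"]]) for d in recognise(n,k)][:2])
print(get_state()["t"])
E
```

```text
{'t': 0.0, 'joint_positions': array([-1.27715646,  0.41189208, -0.0127303 ,  1.5970238 ,  0.00563045,
        1.13432295, -0.08217912]), 'qd': array([-3.12437632e-04,  9.37271348e-04,  1.52472855e-03,  9.28847769e-05,
        7.78581688e-04,  1.53384463e-03,  1.21603677e-03]), 'joint_efforts': array([ 5.16069522e-04, -5.87956131e+01,  6.42246567e-01, -2.91078740e+01,
       -5.37206547e-02,  1.81727414e-02,  1.58278626e-04]), 'tool_pos': array([221.11655253, 584.07533068, 243.82213348]), 'orientation': array([ 0.28259064,  1.55225102, -0.28511959]), 'ft_force': array([0.02877731, 0.01758753, 0.25722717]), 'wrist_torque': array([ 0.01240009,  0.03547801, -0.01692491]), 'gripper_width': 88.3609990028828}
scene {'mtx': array([[372.06291364,   0.        , 252.20116058],
       [  0.        , 372.06291364, 189.08526357],
       [  0.        ,   0.        ,   1.        ]]), 'R': array([[-0.44512546,  0.89531924, -0.01633337],
       [ 0.50525185,  0.23605299, -0.83005997],
       [-0.73931312, -0.37773329, -0.5574349 ]]), 't': array([ 230.81486998, -210.26816809, 1426.3674281 ])}
round_sta
[... 1054 characters left out ...]
[166, 271])]
pointed_tag [(0.49, [146, 280])]
pointed_tail [(0.66, [117, 275]), (0.65, [194, 270])]
square_tip [(0.81, [194, 268])]
wrist {'mtx': array([[303.34076092,   0.        , 254.98132536],
       [  0.        , 303.34076092, 193.01706848],
       [  0.        ,   0.        ,   1.        ]]), 'R': array([[ 3.54736292e-01,  9.34966224e-01,  5.68605320e-04],
       [ 8.90292713e-01, -3.37972294e-01,  3.05210770e-01],
       [ 2.85553934e-01, -1.07763112e-01, -9.52284654e-01]]), 't': array([-627.0267973 ,  -35.98811156,  392.30285169])}
round_stand []
round_tag []
round_tail []
square_stand []
square_tag []
square_tail []
pointed_stand []
pointed_tag []
pointed_tail []
square_tip []
1.65
```

Run:
```python
import cv2
for n in ["scene","side"]:
    im=cv2.imread(f"pics/{n}0.png"); print(im.shape)
    if n=="scene": c=im[120:290,130:390]
    else: c=im[90:340,160:380]
    cv2.imwrite(f"pics/{n}0c.png",cv2.resize(c,None,fx=3 if n=="scene" else 2.4,fy=3 if n=="scene" else 2.4,interpolation=cv2.INTER_CUBIC))
```

```text
(384, 512, 3)
(384, 512, 3)
```

View pics/scene0.png

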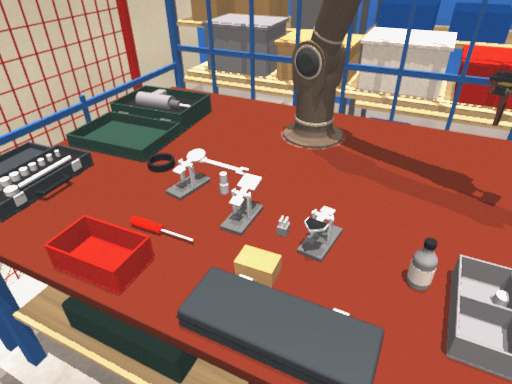

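View pics/side0.png

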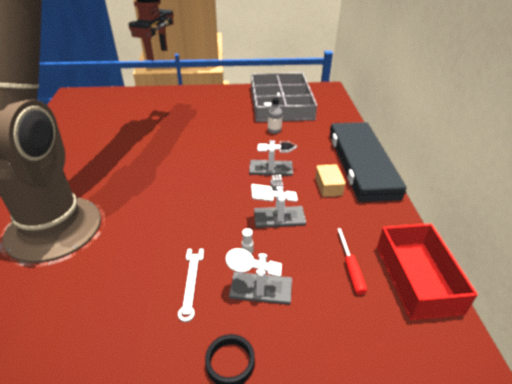

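```bash
ls pics
```

```text
scene0.png
scene0c.png
side0.png
side0c.png
wrist0.png
```

View pics/scene0c.png

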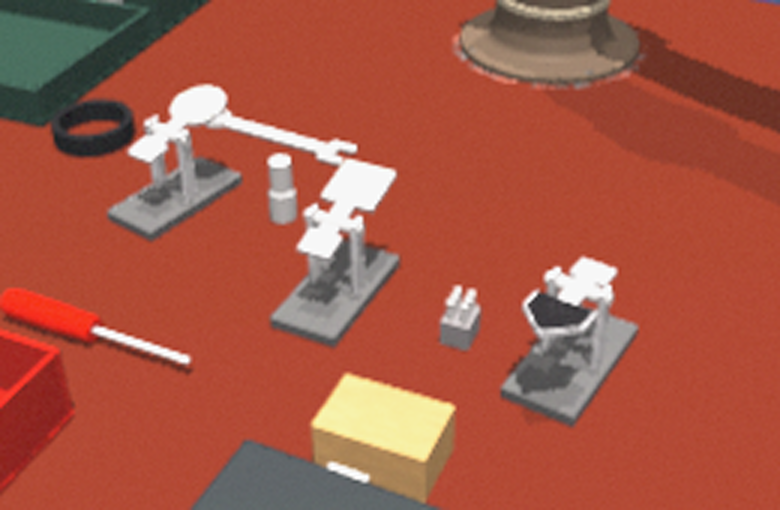

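View pics/side0c.png

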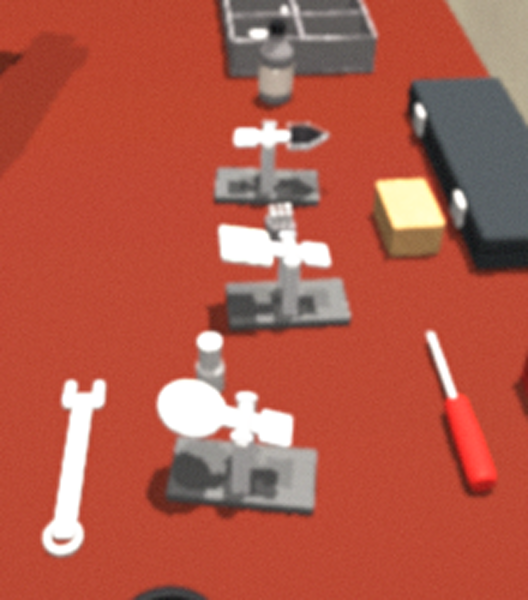

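```bash
cat > h.py <<'E'
import numpy as np,cv2
from scipy.optimize import least_squares
def proj(c,X):
    X=np.atleast_2d(X); p=X@c["R"].T+c["t"]; q=p@c["mtx"].T; return q[:,:2]/q[:,2:]
def W(p,X):
    c,s=np.cos(p[2]),np.sin(p[2]); X=np.atleast_2d(np.array(X,float))
    return X@np.array([[c,s,0],[-s,c,0],[0,0,1]])+[p[0],p[1],0]
def tagpt(a,r,w=0,h=0): # r along plate (neg tail), h offset normal (white face side up)
    return [-r*np.cos(a)+h*np.sin(a), w, 80+r*np.sin(a)+h*np.cos(a)]
C={"pxpy":[65,32,12],"pxmy":[65,-32,12],"mxpy":[-65,32,12],"mxmy":[-65,-32,12]}
E
cat > fit.py <<'E'
from station import *
from h import *
import json
cs=camera_info("scene");cd=camera_info("side")
S=lambda u,v:(130+u/3,120+v/3); D=lambda u,v:(160+u/2.4,90+v/2.4)
K=["pxmy","pxpy","mxpy","mxmy"]; L=["mxpy","pxpy","pxmy","mxmy"]
data={
"round":([(109,211),(151,232),(241,177),(201,160)],[(178,438),(318,449),(314,500),(168,492)],(140,153),(292,428),.15),
"square":([(272,320),(336,338),(400,259),None],[(228,285),(346,280),(350,316),(228,320)],(317,245),(329,255),.15),
"pointed":([(502,390),(573,415),(638,325),None],[(217,172),(318,170),(319,198),(216,198)],(597,268),(234,137),3.0)}
out={}
ims={"scene":cv2.imread("pics/scene0.png"),"side":cv2.imread("pics/side0.png")}
for n,(a,b,ta,tb,a0) in data.items():
    def f(p):
        r=[]
        for cam,pts,kk,cv in((cs,a,K,S),(cd,b,L,D)):
            for q,k in zip(pts,kk):
                if q: r+=list(proj(cam,W(p,C[k]))[0]-cv(*q))
        for cam,q,cv in((cs,ta,S),(cd,tb,D)):
            r+=list((proj(cam,W(p,tagpt(p[3],-40)))[0]-cv(*q)))
        return np.array(r)
    p=least_squares(f,[500,0,0,a0],loss="soft_l1").x
    out[n]=list(p); print(n,np.round(p,3),"rms",np.sqrt(np.mean(f(p)**2)).round(2), "tail",W(p,tagpt(p[3],-40)).round(0))
    for cn,cam in(("scene",cs),("side",cd)):
        im=ims[cn]
        if im.shape[0]==384: ims[cn]=im=cv2.resize(im,None,fx=4,fy=4,interpolation=cv2.INTER_CUBIC)
        def poly(X,col): cv2.polylines(im,[np.int32((proj(cam,W(p,X))+.5)*4)],True,col,1)
        poly([C[k] for k in K],(0,255,0))
        poly([tagpt(p[3],r,w) for r,w in((-40,-15),(-40,15),(-12,15),(-12,-15))],(255,0,0))
        poly([tagpt(p[3],r,w) for r,w in((0,-1),(73,-1),(73,1),(0,1))],(255,0,0))
        poly([[-8,-24,88],[8,-24,88],[8,24,88],[-8,24,88]],(0,255,255))
json.dump(out,open("p.json","w"))
im=ims["scene"];cv2.imwrite("pics/ov_scene.png",im[560:1160,500:1300][:,:800]); 
im=ims["side"];cv2.imwrite("pics/ov_side.png",cv2.resize(im[400:1280,800:1300],None,fx=.68,fy=.68))
E
python3 fit.py
```

```text
round [ 510.478 -220.626  -19.028  -68.986] rms 1.06 tail [[ 550. -228.   75.]]
square [ 5.76543e+02 -8.97000e-01 -1.20000e-02  4.30000e-02] rms 1.26 tail [[617.  -1.  78.]]
pointed [ 577.07   214.584 -119.48  -128.865] rms 0.83 tail [[537. 219.  78.]]
```

View pics/ov_scene.png

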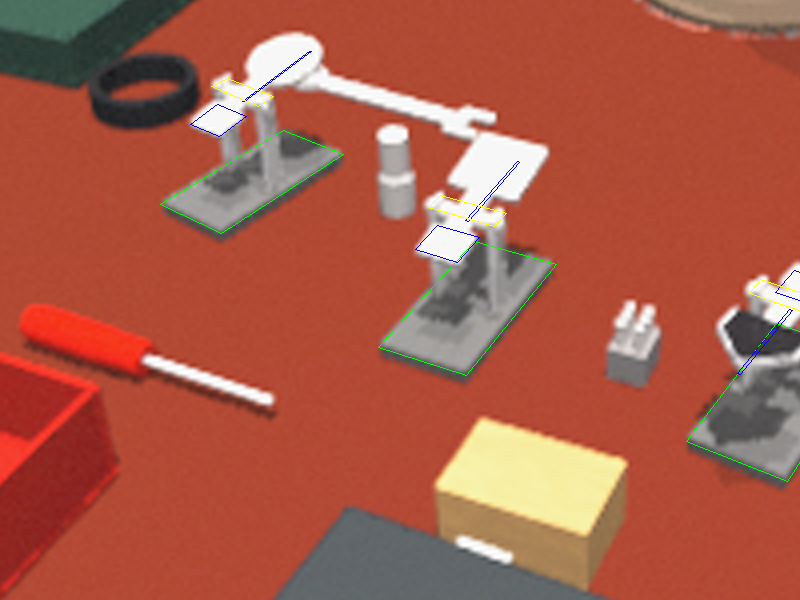

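View pics/ov_side.png

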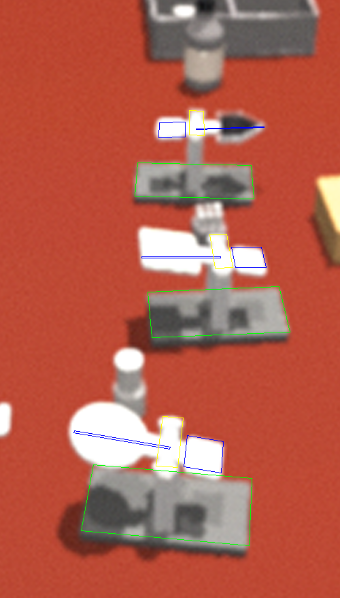

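Run:
```python
from station import *
from h import *
from scipy.spatial.transform import Rotation as R
s=get_state(); M=R.from_rotvec(s["orientation"]).as_matrix(); print(M.round(3))
c=camera_info("scene")
# bottle foot/top guess
for z,(u,v) in ((0,(421,287)),(120,(430,242))):
    d=np.linalg.inv(c["mtx"])@[u,v,1]; d=c["R"].T@d; o=-c["R"].T@c["t"]; print(o+d*(z-o[2])/d[2])
```

```text
[[ 0.     0.354  0.935]
 [ 0.     0.935 -0.354]
 [-1.     0.    -0.   ]]
[619.2402696  453.96689402   0.        ]
[613.85297055 443.53788032 120.        ]
```

```bash
cat >> h.py <<'E'
from scipy.spatial.transform import Rotation as Rr
P={"round":(510.5,-220.6,-0.178,.15),"square":(576.5,-.9,-.012,.1),"pointed":(577.1,214.6,-0.0994,3.0)}
def goto(s,n,lx,ly,ztip):
    M=Rr.from_rotvec(s["orientation"]).as_matrix(); p=P[n]
    T=W(p,[lx,ly,ztip+22])[0]; sh=M.T@(T-s["tool_pos"])
    c,q=np.cos(p[2]),np.sin(p[2])
    Md=np.array([[0,-q,c],[0,c,q],[-1,0,0]])
    print("target",T.round(1),"shift",sh.round(1),"turn",np.degrees(Rr.from_matrix(M.T@Md).as_rotvec()).round(2))
def local(s,n):
    p=P[n]; c,q=np.cos(p[2]),np.sin(p[2]); d=s["tool_pos"]-[p[0],p[1],22]
    print("local tip",round(c*d[0]+q*d[1],1),round(-q*d[0]+c*d[1],1),round(d[2],1),"F",s["ft_force"].round(1),"t",s["t"])
E
python3 - <<'E'
from station import *
from h import *
s=get_state(); print(s["t"])
goto(s,"pointed",-30,0,200); goto(s,"pointed",-30,0,105)
E
```

```text
1.65
target [547.2 217.6 222. ] shift [  22.6 -227.8  434.8] turn [-15.03  -0.    -0.  ]
target [547.2 217.6 127. ] shift [ 117.6 -227.8  434.8] turn [-15.03  -0.    -0.  ]
```

Emit:
move_arm([
  [0,-10,20,-1,0,0],
  [2,-30,58,-2,0,0],
  [4,-52,100,-4,0,0],
  [8,-74,142,-5,0,0],
  [10,-96,184,-7,0,0],
  [12,-118,226,-8,0,0],
  [14,-140,268,-10,0,0],
  [16,-162,310,-11,0,0],
  [18,-184,352,-13,0,0],
  [20,-206,394,-14,0,0],
  [22,-222,422,-15,0,0],
  [22,-228,435,-15,0,0],
  [40,-228,435,-15,0,0],
  [65,-228,435,-15,0,0],
  [80,-228,435,-15,0,0],
  [80,-228,435,-15,0,0],
], claw=0)

```text
t: 3.25
tool_pos: [545.5, 218.1, 162.6]
orientation: [0.077, 1.573, -0.079]
ft_force: [0.2, 0.2, -0.1]
gripper_width: 0.6
```

Run:
```python
from station import *
from h import *
s=get_state(); local(s,"pointed"); print(s["gripper_width"])
im=snapshot("side");cv2.imwrite("pics/s1.png",cv2.resize(im[70:240,180:380,::-1],None,fx=4,fy=3.5))
im=snapshot("scene");cv2.imwrite("pics/c1.png",cv2.resize(im[150:290,240:400,::-1],None,fx=4,fy=4))
```

```text
local tip -31.8 0.4 140.6 F [ 0.2  0.2 -0.1] t 3.25
0.5828392732709506
```

View pics/s1.png

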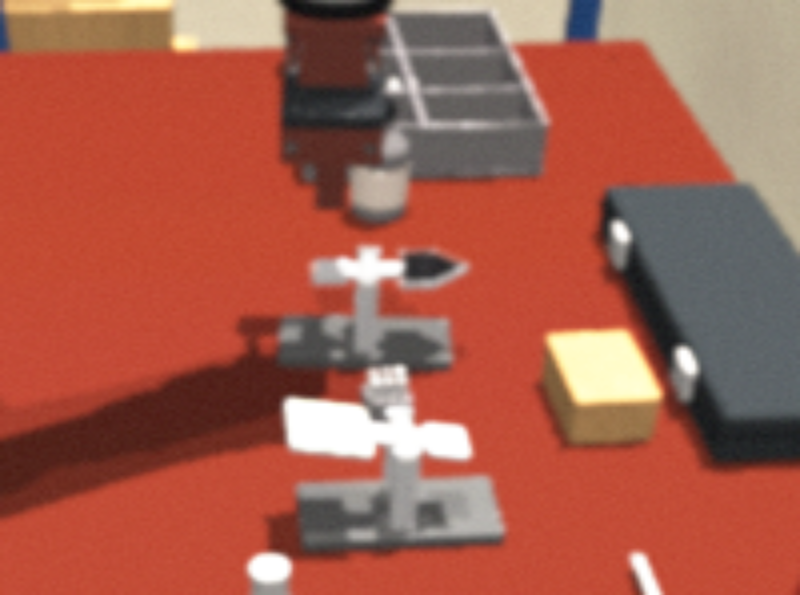

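View pics/c1.png

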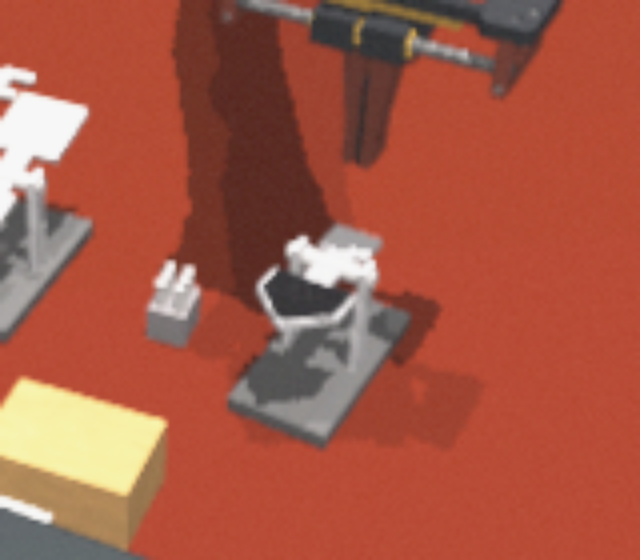

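Emit:
move_arm([
  [15,0,2,0,0,0],
  [35,0,3,0,0,0],
  [50,0,3,0,0,0],
  [58,0,3,0,0,0],
  [64,0,3,0,0,0],
  [70,0,3,0,0,0],
  [76,0,3,0,0,0],
  [82,0,3,0,0,0],
  [82,0,3,0,0,0],
])

```text
t: 4.25
tool_pos: [549.8, 217.0, 81.8]
orientation: [0.078, 1.571, -0.079]
ft_force: [0.0, -0.4, -0.6]
gripper_width: 0.8
```

Run:
```python
from station import *
from h import *
s=get_state(); local(s,"pointed")
im=snapshot("side");cv2.imwrite("pics/s2.png",cv2.resize(im[70:240,180:380,::-1],None,fx=4,fy=3.5))
```

```text
local tip -27.4 -0.4 59.8 F [ 0.  -0.4 -0.6] t 4.25
```

View pics/s2.png

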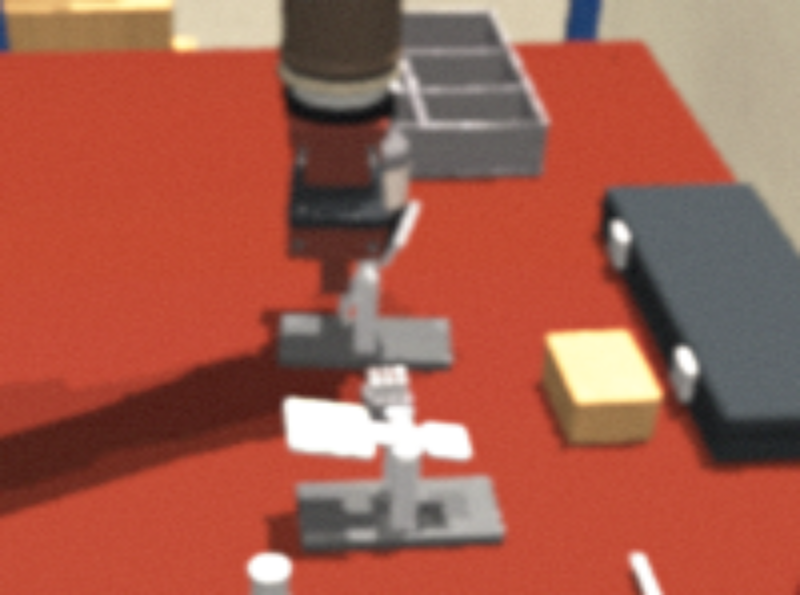

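Emit:
move_arm([
  [-15,0,-2,0,0,0],
  [-45,0,-2,0,0,0],
  [-80,0,-2,0,0,0],
  [-112,0,-2,0,0,0],
  [-115,0,15,0,0,0],
  [-115,0,45,0,0,0],
  [-115,0,80,0,0,0],
  [-115,0,108,0,0,0],
  [-105,0,112,0,0,0],
  [-80,0,112,0,0,0],
  [-52,0,112,0,0,0],
  [-42,0,112,0,0,0],
  [-40,0,112,0,0,0],
])

```text
t: 5.6
tool_pos: [660.5, 205.9, 121.7]
orientation: [0.078, 1.572, -0.079]
ft_force: [-0.2, -0.7, 0.0]
gripper_width: 0.4
```

Run:
```python
from station import *
from h import *
s=get_state(); local(s,"pointed")
im=snapshot("side");cv2.imwrite("pics/s3.png",cv2.resize(im[70:240,180:380,::-1],None,fx=4,fy=3.5))
```

```text
local tip 83.8 -0.4 99.7 F [-0.2 -0.7  0. ] t 5.6
```

View pics/s3.png

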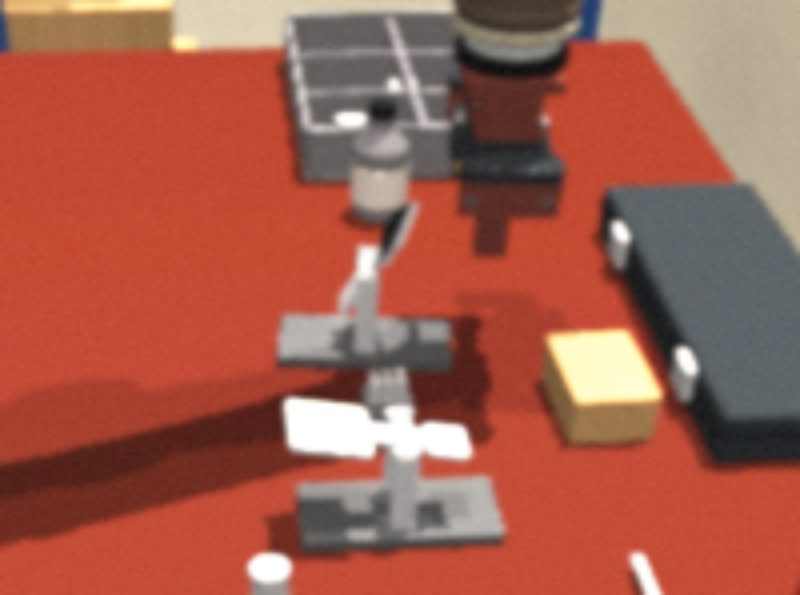

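Emit:
move_arm([
  [0,0,-12,0,0,0],
  [0,0,-22,0,0,0],
  [0,0,-30,0,0,0],
  [0,0,-38,0,0,0],
  [0,0,-46,0,0,0],
  [0,0,-54,0,0,0],
  [0,0,-62,0,0,0],
  [0,0,-70,0,0,0],
  [0,0,-78,0,0,0],
  [0,0,-86,0,0,0],
  [0,0,-94,0,0,0],
  [0,0,-102,0,0,0],
  [0,0,-110,0,0,0],
  [0,0,-118,0,0,0],
  [0,0,-122,0,0,0],
])

```text
t: 7.15
tool_pos: [539.3, 218.3, 122.6]
orientation: [0.078, 1.57, -0.078]
ft_force: [0.2, -0.4, -1.2]
gripper_width: 0.5
```

Run:
```python
from station import *
from h import *
s=get_state(); local(s,"pointed")
im=snapshot("side");cv2.imwrite("pics/s4.png",cv2.resize(im[70:240,180:380,::-1],None,fx=4,fy=3.5))
```

```text
local tip -38.0 -0.1 100.6 F [ 0.2 -0.4 -1.2] t 7.15
```

View pics/s4.png

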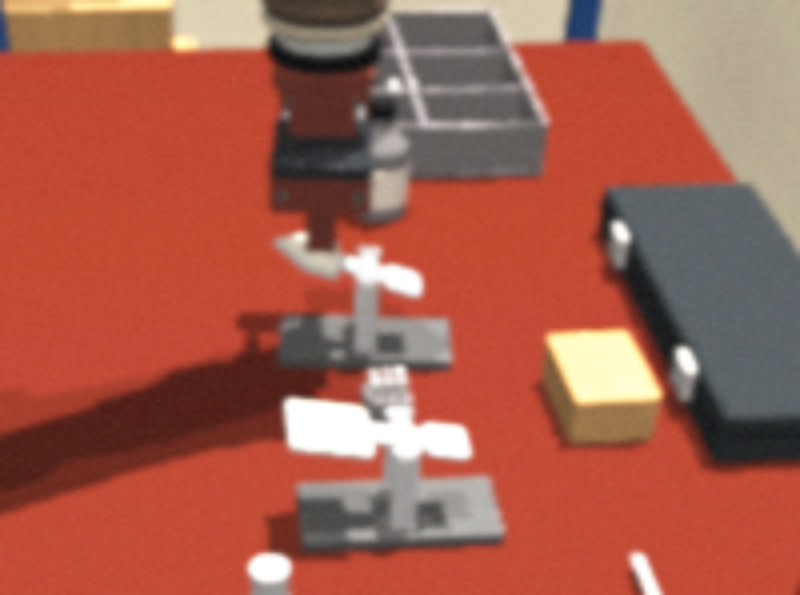

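Emit:
move_arm([
  [2,0,-4,0,0,0],
  [4,0,-8,0,0,0],
  [7,0,-10,0,0,0],
  [10,0,-10,0,0,0],
  [13,0,-10,0,0,0],
  [15,0,-10,0,0,0],
  [16,0,-10,0,0,0],
  [16,0,-10,0,0,0],
])

```text
t: 8.0
tool_pos: [530.5, 219.0, 106.4]
orientation: [0.078, 1.57, -0.079]
ft_force: [0.6, 0.7, 0.2]
gripper_width: 0.7
```

Run:
```python
from station import *
from h import *
s=get_state(); local(s,"pointed")
im=snapshot("side");cv2.imwrite("pics/s5.png",cv2.resize(im[70:240,180:380,::-1],None,fx=4,fy=3.5))
```

```text
local tip -46.8 -0.3 84.4 F [0.6 0.7 0.2] t 8.0
```

View pics/s5.png

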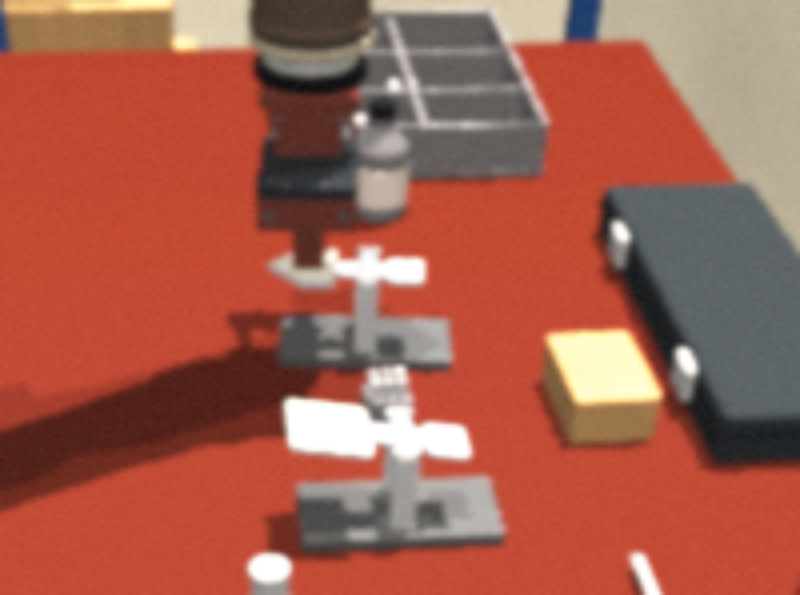

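Emit:
move_arm([
  [0.5,0,0,0,0,0],
  [1,0,0,0,0,0],
  [1.5,0,0,0,0,0],
  [1.5,0,0,0,0,0],
])

```text
t: 8.45
tool_pos: [530.5, 219.0, 105.2]
orientation: [0.079, 1.569, -0.078]
ft_force: [0.2, 0.4, 0.2]
gripper_width: 0.4
```

Emit:
move_arm([
  [0.5,0,0,0,0,0],
  [1,0,0,0,0,0],
  [1,0,0,0,0,0],
])

```text
t: 8.75
tool_pos: [530.6, 219.0, 104.8]
orientation: [0.079, 1.569, -0.078]
ft_force: [-1.6, 0.1, 6.3]
gripper_width: 0.3
```

Run:
```python
from station import *
from h import *
s=get_state(); local(s,"pointed")
goto(s,"round",27,0,170);goto(s,"round",27,0,110)
```

```text
local tip -46.8 -0.2 82.8 F [-1.6  0.1  6.3] t 8.75
target [ 537.1 -225.4  192. ] shift [ -87.3 -441.5   50.9] turn [ 4.46  0.01 -0.02]
target [ 537.1 -225.4  132. ] shift [ -27.3 -441.5   50.9] turn [ 4.46  0.01 -0.02]
```

Emit:
move_arm([
  [-15,0,0,0,0,0],
  [-50,0,0,0,0,0],
  [-85,0,0,0,0,0],
  [-90,-20,2,0,0,0],
  [-90,-60,6,0,0,0],
  [-90,-105,12,1,0,0],
  [-90,-150,18,2,0,0],
  [-90,-195,24,2,0,0],
  [-90,-240,30,2,0,0],
  [-90,-285,34,3,0,0],
  [-90,-330,38,3,0,0],
  [-90,-375,44,4,0,0],
  [-90,-415,48,4,0,0],
  [-90,-438,51,4.5,0,0],
  [-85,-442,51,4.5,0,0],
  [-60,-442,51,4.5,0,0],
  [-35,-442,51,4.5,0,0],
  [-27,-442,51,4.5,0,0],
  [-27,-442,51,4.5,0,0],
])

```text
t: 10.65
tool_pos: [536.5, -224.4, 129.9]
orientation: [0.14, 1.569, -0.138]
ft_force: [0.6, -0.3, -0.2]
gripper_width: 0.4
```

Run:
```python
from station import *
from h import *
s=get_state(); local(s,"round")
im=snapshot("side");cv2.imwrite("pics/s6.png",cv2.resize(im[90:330,150:370,::-1],None,fx=3,fy=2.5))
im=snapshot("scene");cv2.imwrite("pics/c6.png",cv2.resize(im[90:270,150:370,::-1],None,fx=3,fy=3))
```

```text
local tip 26.3 0.8 107.9 F [ 0.6 -0.3 -0.2] t 10.65
```

View pics/s6.png

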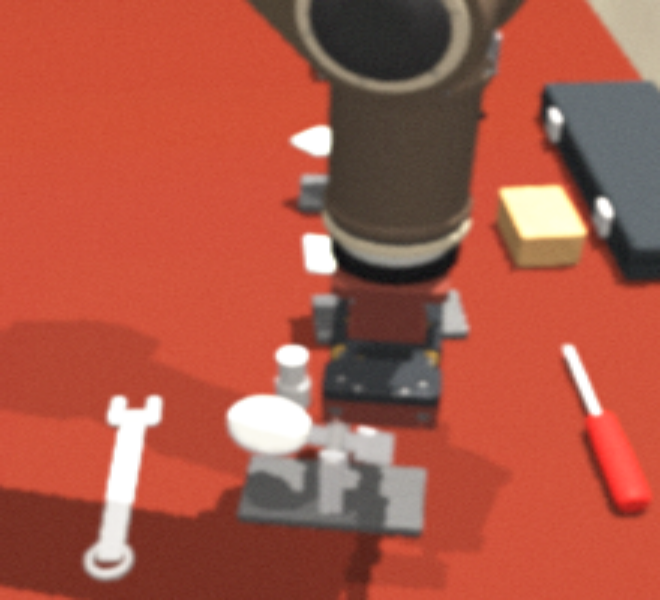

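View pics/c6.png

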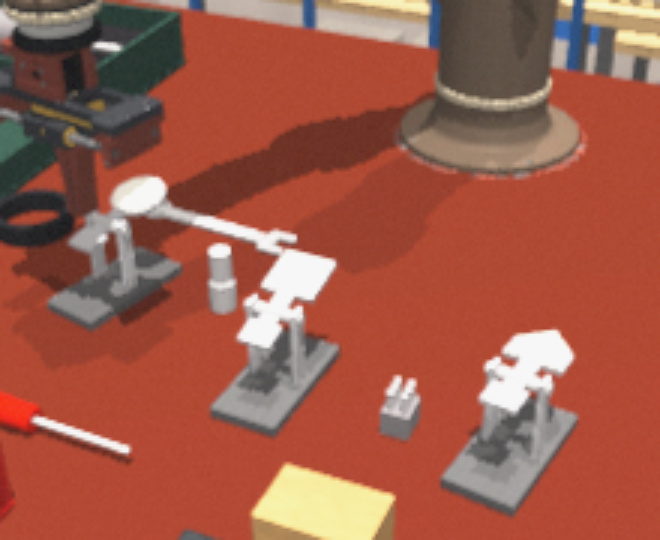

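Emit:
move_arm([
  [8,-1,1,0,0,0],
  [18,-1,1,0,0,0],
  [25,-1,1,0,0,0],
  [31,-1,1,0,0,0],
  [37,-1,1,0,0,0],
  [43,-1,1,0,0,0],
  [48,-1,1,0,0,0],
  [48,-1,1,0,0,0],
])

```text
t: 11.55
tool_pos: [537.7, -227.0, 82.4]
orientation: [0.14, 1.567, -0.14]
ft_force: [0.2, 0.0, 0.0]
gripper_width: 0.5
```

Run:
```python
from station import *
from h import *
s=get_state(); local(s,"round")
im=snapshot("side");cv2.imwrite("pics/s7.png",cv2.resize(im[90:330,150:370,::-1],None,fx=3,fy=2.5))
```

```text
local tip 27.9 -1.5 60.4 F [0.2 0.  0. ] t 11.55
```

View pics/s7.png

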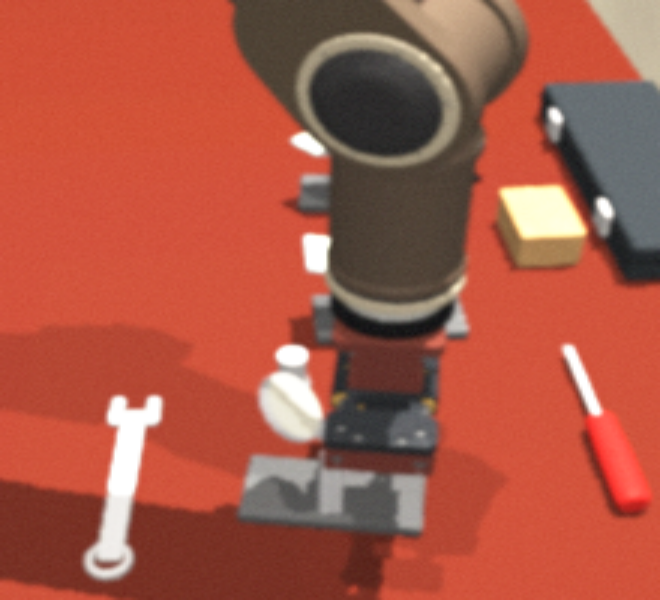

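Emit:
move_arm([
  [-15,0,2,0,0,0],
  [-45,0,2,0,0,0],
  [-80,0,2,0,0,0],
  [-112,0,2,0,0,0],
  [-115,1,-15,0,0,0],
  [-115,1,-45,0,0,0],
  [-115,1,-80,0,0,0],
  [-115,1,-110,0,0,0],
  [-105,1,-116,0,0,0],
  [-80,1,-116,0,0,0],
  [-52,1,-116,0,0,0],
  [-42,1,-116,0,0,0],
  [-40,1,-116,0,0,0],
])

```text
t: 12.9
tool_pos: [423.5, -205.3, 122.0]
orientation: [0.14, 1.569, -0.14]
ft_force: [0.2, 0.8, 0.1]
gripper_width: 0.2
```

Run:
```python
from station import *
from h import *
s=get_state(); local(s,"round")
im=snapshot("side");cv2.imwrite("pics/s8.png",cv2.resize(im[90:330,150:370,::-1],None,fx=3,fy=2.5))
```

```text
local tip -88.3 -0.3 100.0 F [0.2 0.8 0.1] t 12.9
```

View pics/s8.png

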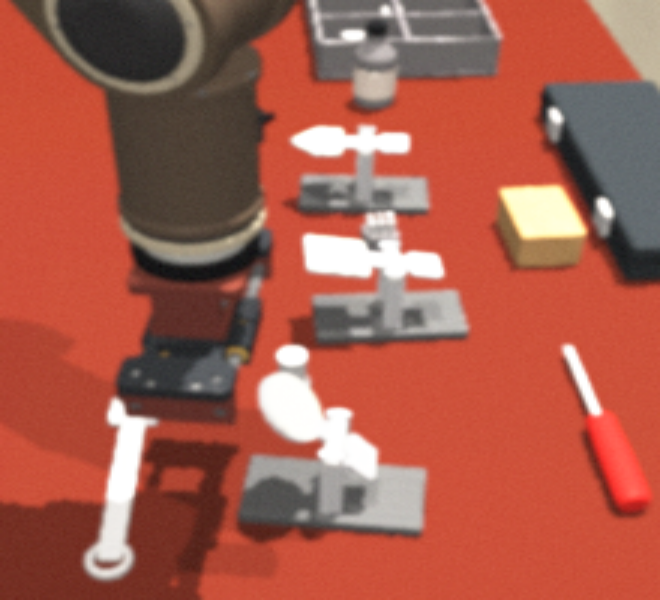

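Emit:
move_arm([
  [0,0,12,0,0,0],
  [0,0,24,0,0,0],
  [0,0,32,0,0,0],
  [0,0,40,0,0,0],
  [0,0,48,0,0,0],
  [0,0,56,0,0,0],
  [0,0,64,0,0,0],
  [0,0,72,0,0,0],
  [0,0,80,0,0,0],
  [0,0,88,0,0,0],
  [0,0,96,0,0,0],
  [0,0,104,0,0,0],
  [0,0,112,0,0,0],
  [0,0,120,0,0,0],
  [0,0,126,0,0,0],
  [0,0,126,0,0,0],
])

```text
t: 14.55
tool_pos: [548.9, -227.9, 123.1]
orientation: [0.14, 1.566, -0.14]
ft_force: [0.0, -0.0, 0.8]
gripper_width: 0.5
```

Run:
```python
from station import *
from h import *
s=get_state(); local(s,"round")
im=snapshot("side");cv2.imwrite("pics/s9.png",cv2.resize(im[90:330,150:370,::-1],None,fx=3,fy=2.5))
im=snapshot("scene");cv2.imwrite("pics/c9.png",cv2.resize(im[90:270,150:370,::-1],None,fx=3,fy=3))
```

```text
local tip 39.1 -0.3 101.1 F [ 0.  -0.   0.8] t 14.55
```

View pics/s9.png

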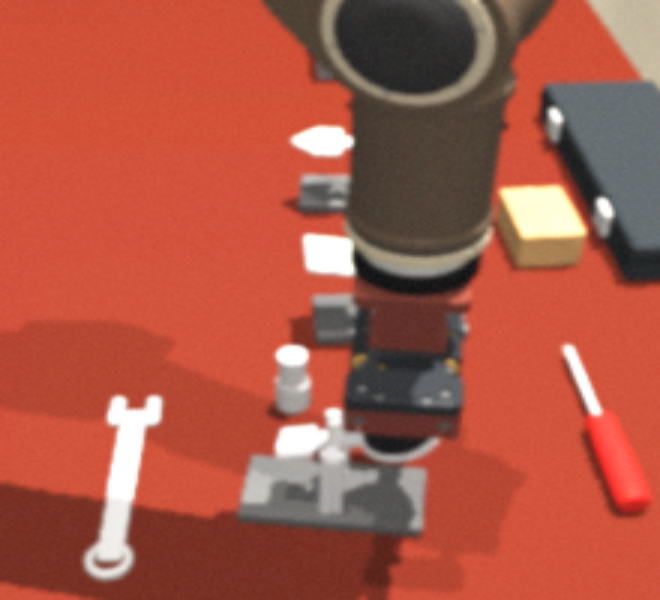

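View pics/c9.png

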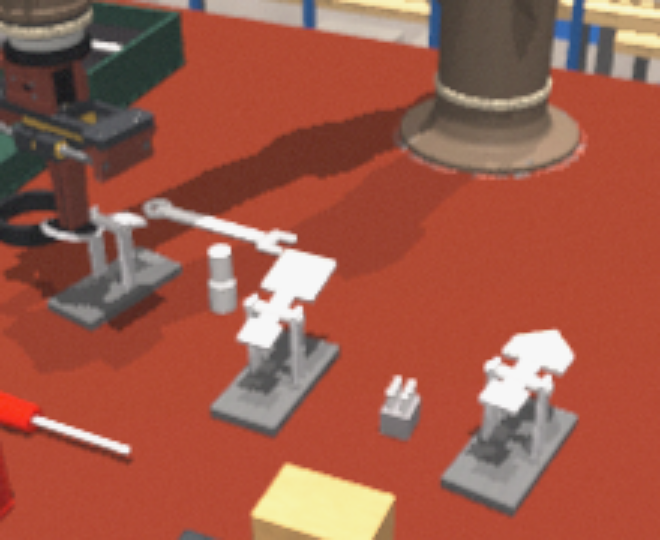

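Plate is over onto the +x side; press it flat.

Emit:
move_arm([
  [2,0,4,0,0,0],
  [4,0,8,0,0,0],
  [7,0,10,0,0,0],
  [10,0,10,0,0,0],
  [13,0,10,0,0,0],
  [15,0,10,0,0,0],
  [16.5,0,10,0,0,0],
  [17,0,10,0,0,0],
  [17,0,10,0,0,0],
])

```text
t: 15.55
tool_pos: [557.6, -229.5, 106.1]
orientation: [0.14, 1.566, -0.14]
ft_force: [-0.8, 0.4, -0.3]
gripper_width: 0.5
```

Emit:
move_arm([
  [0.5,0,0,0,0,0],
  [1,0,0,0,0,0],
  [1,0,0,0,0,0],
])

```text
t: 15.85
tool_pos: [557.7, -229.6, 105.1]
orientation: [0.14, 1.566, -0.14]
ft_force: [0.1, -0.5, -0.3]
gripper_width: 0.5
```

Emit:
move_arm([
  [0.5,0,0,0,0,0],
  [1,0,0,0,0,0],
  [1,0,0,0,0,0],
])

```text
t: 16.15
tool_pos: [557.8, -229.6, 104.8]
orientation: [0.14, 1.566, -0.14]
ft_force: [-1.3, 1.2, 6.5]
gripper_width: 0.6
```

Stop reached (6.5 N). Retract and move clear.

Emit:
move_arm([
  [-10,0,0,0,0,0],
  [-40,0,0,0,0,0],
  [-80,0,0,0,0,0],
  [-120,0,0,0,0,0],
  [-145,0,-15,0,0,0],
  [-160,-30,-30,0,0,0],
  [-165,-70,-50,0,0,0],
  [-165,-115,-70,0,0,0],
  [-165,-160,-90,0,0,0],
  [-165,-200,-105,0,0,0],
  [-165,-220,-110,0,0,0],
  [-165,-220,-110,0,0,0],
])

```text
t: 17.35
tool_pos: [407.6, -429.9, 269.8]
orientation: [0.143, 1.566, -0.146]
ft_force: [-0.2, 0.1, 0.9]
gripper_width: 0.6
```

Run:
```python
from station import *
from h import *
s=get_state(); local(s,"round")
a=snapshot("side")[:,:,::-1];b=snapshot("scene")[:,:,::-1]
for nm,im in(("side",a),("scene",b)):
    c=camera_info(nm); im=cv2.resize(im,None,fx=3,fy=3,interpolation=cv2.INTER_CUBIC)
    for n,p in P.items():
        q={"round":3.14,"pointed":0.,"square":.2}[n]
        def poly(X,col): cv2.polylines(im,[np.int32((proj(c,W(p,X))+.5)*3)],True,col,1)
        poly([C[k] for k in("pxpy","pxmy","mxmy","mxpy")],(0,255,0))
        poly([tagpt(q,r,w) for r,w in((-40,-1),(73,-1),(73,1),(-40,1))],(255,0,0))
    x=im[300:900,540:1110] if nm=="side" else im[330:860,420:1130]
    cv2.imwrite(f"pics/f_{nm}.png",x)
```

```text
local tip -64.2 -224.3 247.8 F [-0.2  0.1  0.9] t 17.35
```

View pics/f_side.png

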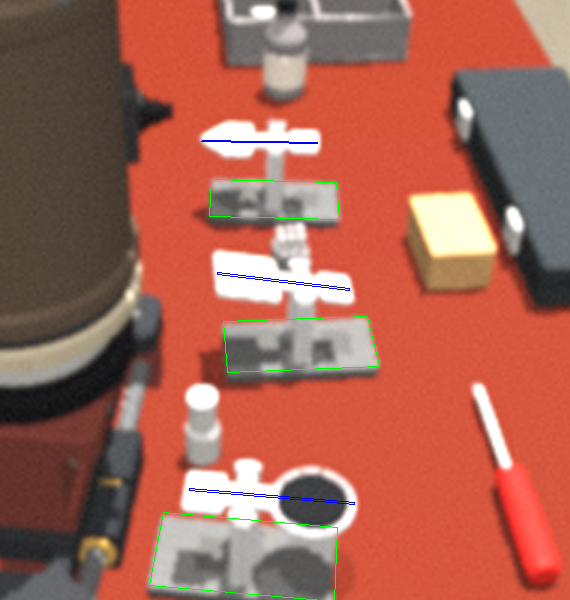

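View pics/f_scene.png

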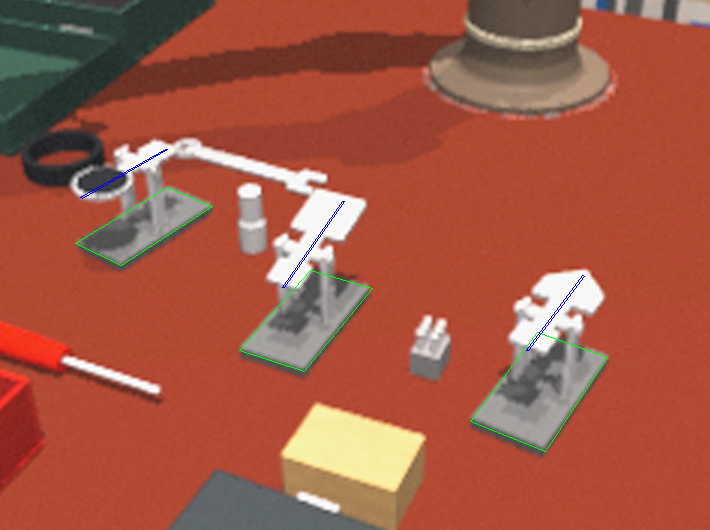

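Both tags lie flat on the correct sides, level with the drawn flat lines, and the stands match their starting outlines. The square tag and the bystanders look as they did before.

```bash
python3 -c "
from station import *
print(finish_job())"
```

```text
the job is handed in; nothing more can be done
None
```

I turned over both tags and handed the job in at about 17.5 s of the 56 s allowed. `finish_job` reports no verdict.

- **Method:** for each tag I pressed the tail with the closed fingertips to raise the plate. I then pushed the plate over its pivot from the other side and pressed it down onto its stop. The highest wrist force I read was about 6.5 N, at the final press of each tag; I read it only at the end of each move.
- **Final camera check:** the last two pictures (side and scene) show the round tag flat on the +x side, black face up, and the pointed tag flat on the -x side, white face up. All three stands match their starting outlines to within a pixel or two.
- **Left alone:** the square tag and the bystanders visible in those pictures looked unmoved, and the arm was clear of everything.
- **Limits:** I judged the tag angles and stand positions from picture overlays, not from a direct measurement. My first corner fit put the round tag's starting angle slightly low, which made no difference to the moves. No check failed or disagreed at the end.

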